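Find the spigot insert in the parts tins

TASK

One of the two lidded tins on the press bench hides the mould insert with the upright spigot; the other hides a plain disc. Open tins until you find the spigot insert, setting each lid you take off down on the bench right way up, and stand the spigot insert upright inside the raised ring of the mould plate.

Things in the scene. Friction and masses are not known exactly. Their poses are not given: they have to be found in the camera images.
- lid_a: Deep lid of one of two identical round steel tins: inverted cup 108 mm across, 80 mm high, wall 3 mm, 0.2 kg; on its top a black round knob 24 mm across, 80 to 112 mm above the lid's lower edge. Origin: centre of the lower edge, z up. At the start it covers its tin's base, centred. Lift its edge 80 mm above the bench before going sideways. The bench on the robot's side of the tins is free.
- lid_b: The other tin's lid, identical; either tin may be left or right and may hold the spigot insert. Each tin's base is fixed to the bench: a flange 112 mm across, 4 mm thick, on which the lid rests, and inside the lid a wall 96 mm across and 18 mm high, 3 mm clear of the lid all round; inner floor 5 mm above the bench, 90 mm across.
- spigot_insert: The wanted part, upright under one lid, within 10 mm of its tin's middle. Turned steel, 68 mm high, 0.4 kg: base disc 50 mm across, 22 high; shoulder 36 across up to 30; straight spigot 22 across from 30 to 60 (grip here), then a cone. Origin: centre of its underside, z up. The other tin holds a plain grooved disc, 50 mm across, 36 high; larger discs stand about.
- seat (a point): Centre of the mould plate's top face inside its raised ring, 12 mm above the bench, z up. The plate is a dark steel square of 120 mm, 12 mm thick, fixed to the bench; on it stands a bright steel ring, 90 mm inside, 98 mm outside, 6 mm high, so the insert's base has 20 mm to spare all round.

How it is judged:
By the outcome, as a careful person would: the job done as asked, in the order asked, and still so for the second after the job is handed in, with the robot touching nothing.
It also fails if it takes over 64 s, if anything falls off the work surface, if the arm or the gripper's body presses on something with over 40 N, if the wrist force passes 120 N, or if a joint passes its speed limit or range.

ROBOT

A 6-joint arm with a two-finger parallel gripper is mounted at the origin on the work surface. World frame = base frame: x ahead of the robot, y to its left, z up, the work surface at z = 0. Lengths are in mm, angles in rad, forces in N, time in s.
With the tool pointing down it reaches from about 275 to 750 mm from the base axis. Payload 10.2 kg.
Tool frame: the origin (TCP) lies midway between the tips of the shut fingers; the grasp point (between the pads) lies 19 mm behind it (ctrl.pinch_z is the distance from the TCP to the grasp point, in mm); x points along the fingers, z is the direction in which the jaws open and shut, and the axes are right-handed (so a half turn about x gives the same grasp; the last joint's range is limited). The gripper opens to 85 mm and grips with 20 to 120 N. Pads are 22 mm wide; open, the fingers measure 114 mm over their backs; the gripper's body (76 mm by 85 mm) begins 54 mm behind the grasp point. The pads swing forward as they close: fully open they stand 13 mm farther back than shut.
Start: joints at [1.066, 0.313, 1.498, -0, 1.331, -0.223], TCP at [146.007, 504.295, 231.294] pointing down, gripper open.
Joint ranges: [-2.94, 2.94], [-0.97, 2.17], [0.19, 2.56], [-1.23, 4.37], [0.02, 3.11], [-2.88, 2.88]. Speed limits (rad/s): [2.39, 2.39, 3.01, 3.14, 3.14, 3.14].

INTERFACE

Orientations are given as a unit quaternion [w, x, y, z].
In Python, from rig import ctrl, capture, workorder, nets gives the robot as it stands. The module is installed in compiled form; this text tells all that it offers.
- The arm moves only by the tool send_rows, never from a script. Its argument "rows" is text: rows parted by semicolons, each of 5 numbers parted by spaces: the opening, from 0 (shut) to 1 (fully open), then the shift along the tool's x, y, z in cm, then the turn about the tool's x in units of 5 degrees (1.0 is 5 degrees). In form: grip x y z yaw; .... A call has 1 to 12 rows; each row is the pose to reach, as a shift and turn from the pose commanded when the call began, along the tool's axes at that moment; what a row does not reach only later rows make up. A row lasts 1/10 s, in which the tool goes at most 50 mm and 8.59 degrees, less where a joint would pass 70% of its speed; a pose out of reach is approached as far as the arm can. A call with a gripper value outside its range is refused whole. The fingers move at their own pace and stop on an object; "grip_force" is the grip in N (left out, the last holds). Time passes only in rows, so rows that repeat a pose let the fingers close. It gives the time, the measured TCP pose, the force and the opening at its end, in the units of the state.
- ctrl.sense(): the state, without advancing time (a new reading comes with each control period).
- capture(name): name is "scene" or "top" or "wrist"; returns a dict with "pixels" (384x512x3 uint8, red, green, blue), "intrinsics" (3x3 intrinsics, pixels), "dist" ([k1, k2, p1, p2, k3] as OpenCV has them; the pictures are not rectified), "view" (4x4, takes a point from world to camera coordinates); the wrist camera has in their place "mount" (4x4, takes a point from camera to tool coordinates, whose origin is the TCP and whose axes are the tool frame's). Camera axes: x right, y down, z forward; pixel columns grow to the right and rows downward; lengths in mm; the calibration is good to about 2 mm. A picture is of the moment at which its call begins: read the wrist's pose just before it. There is no depth.
- workorder.finish_job(): hands the job in, once; it reports no verdict.
Trained networks look in a picture, given as the dict that the camera call returned (one of the last four; its "shot" number tells which), for a name from the list of things; names that differ only in an ending like _2 or _b are one class to them, and where a whole thing is asked for, a point or a joint stands for the part that bears it (a point fixed in the world has none). Each returns a list of dicts, best first, with "confidence" (0 to 1); they miss things now and then, are a little off and sometimes report something else, mostly with a low value. They report only what shows in the picture. A call takes as long as a camera call.
- nets.boxes_of(picture, target): "location" ([x, y, z] in mm, in world coordinates, good to about 4 mm: the middle of the surface that is visible of it).
- nets.spot_point(picture, target): "location" ([x, y, z] in mm, in world coordinates, good to about 4 mm: a listed point, or the origin of a listed thing).
The state is a dict: "time_s": time; "joints": joint angles; "dq": joint speeds; "tau": joint torques, N m; "eef_pos": TCP position; "ee_rot": TCP orientation; "force": force on the tool from outside, world axes, zero at the start; "wrist_torque": the same for the moment, N m; "grip_width": opening from 0.0 (shut) to 1.0 (fully open).
Only numpy, scipy, OpenCV 4.12 (cv2) and the standard library are available. Lean on these libraries where they do the work, as an engineer would, in place of code of your own. Each camera call takes 0.05 s, during which the arm holds its last target.

## Working session

There is one attempt and no reset: what is moved stays moved. The work goes in short steps, Python scripts to look and compute and a tool call to move; the robot and the scene stay as the last step left them, time stands still between calls to the robot, and variables do not carry over. Pictures are saved under pics/ and viewed, and the job is handed in when it is done.

Besides the shell and the picture viewer there is one more tool, called after "Call:" by a JSON object that holds its "op" and its "data", one argument or row to a line. send_rows: Moves the arm, as the interface text tells. Its arguments: {"type":"object","properties":{"rows":{"type":"string"},"grip_force":{"type":"number"}},"required":["rows"]}

```bash
mkdir -p pics; python3 - <<'E'
from rig import ctrl,capture,nets
import cv2,numpy as np
s=ctrl.sense();print(s, ctrl.pinch_z)
for n in ["top","scene"]:
    p=capture(n);cv2.imwrite(f"pics/{n}0.png",p["pixels"][:,:,::-1])
    for t in ["lid_a","seat","spigot_insert"]:
        print(n,t,[(np.round(d["location"]),round(d["confidence"],2)) for d in nets.spot_point(p,t)[:4]])
E
```

```text
{'time_s': 0.0, 'joints': array([ 1.06561241e+00,  3.13447949e-01,  1.49845126e+00,  1.24108924e-05,
        1.33102162e+00, -2.23374731e-01]), 'dq': array([ 0.00172731, -0.0009379 ,  0.00121189,  0.00020762, -0.00025721,
        0.00105058]), 'tau': array([ 9.18725673e-04, -4.12258351e+01, -2.59748805e+01, -1.27433864e-04,
        4.08990250e-03, -1.52666377e-05]), 'eef_pos': array([145.86265729, 504.05228303, 230.73079675]), 'ee_rot': array([ 0.56483429, -0.42501242,  0.56569488,  0.42463629]), 'force': array([-0.03496902, -0.0673743 , -0.05169061]), 'wrist_torque': array([ 0.017177  ,  0.01531194, -0.01937751]), 'grip_width': 1.0008841843022438} 18.700000000000003
top lid_a [(array([611., 191.,   6.]), 0.69), (array([ 628., -247.,    6.]), 0.59)]
top seat [(array([587.,  -9.,  10.]), 0.6)]
top spigot_insert []
scene lid_a [(array([ 631., -248.,    1.]), 0.8), (array([614., 188.,  -0.]), 0.72)]
scene seat [(array([587.,  -3.,   9.]), 0.56), (array([ 633., -248.,    0.]), 0.27)]
scene spigot_insert []
```

View pics/top0.png

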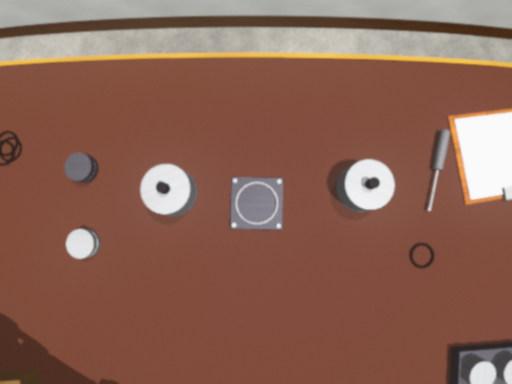

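View pics/scene0.png

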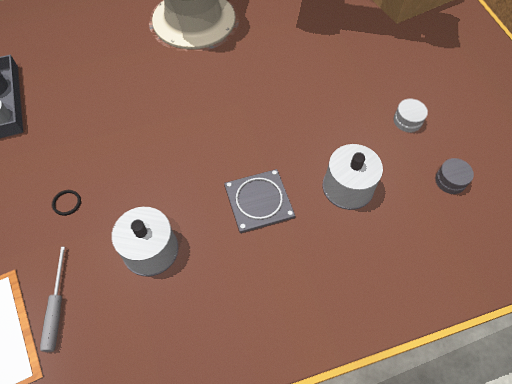

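```bash
cat > h.py <<'E'
import numpy as np,cv2
from rig import ctrl,capture,nets
from scipy.spatial.transform import Rotation as R
def rot(s):
    q=s["ee_rot"];return R.from_quat([q[1],q[2],q[3],q[0]]).as_matrix()
def view(p,s=None):
    if "view" in p: return np.array(p["view"])
    T=np.eye(4);T[:3,:3]=rot(s);T[:3,3]=s["eef_pos"]
    return np.linalg.inv(T@np.array(p["mount"]))
def unproj(p,uv,z,s=None):
    V=view(p,s);K=np.array(p["intrinsics"],float);D=np.array(p["dist"],float)
    n=cv2.undistortPoints(np.array(uv,float).reshape(-1,1,2),K,D).reshape(-1,2)
    d=np.c_[n,np.ones(len(n))]@V[:3,:3];c=-V[:3,:3].T@V[:3,3]
    return c+d*((z-c[2])/d[:,2])[:,None]
def proj(p,X,s=None):
    V=view(p,s);r,_=cv2.Rodrigues(V[:3,:3])
    return cv2.projectPoints(np.array(X,float).reshape(-1,1,3),r,V[:3,3].copy(),np.array(p["intrinsics"],float),np.array(p["dist"],float))[0].reshape(-1,2)
def circ(c,r,z,n=72):
    a=np.linspace(0,2*np.pi,n);return np.c_[c[0]+r*np.cos(a),c[1]+r*np.sin(a),np.full(n,z)]
def draw(img,p,c,r,z,s=None,col=(0,0,255)):
    cv2.polylines(img,[np.round(proj(p,circ(c,r,z),s)*8).astype(np.int32)],True,col,1,cv2.LINE_AA,3)
def go(dx,s=None):
    "world delta mm -> tool cm"
    return np.round(rot(s or ctrl.sense()).T@np.array(dx)/10,2)
E
python3 - <<'E'
from h import *
s=ctrl.sense();print(np.round(rot(s),3))
for n in ["top","scene"]:
    p=capture(n);g=p["pixels"]
    wm=(g.min(2)>185).astype(np.uint8)
    k,l,st,ce=cv2.connectedComponentsWithStats(wm)
    for i in range(1,k):
        if st[i,4]>800:
            ys,xs=np.where(l==i)
            h=cv2.convexHull(np.c_[xs,ys].astype(np.int32)).reshape(-1,2)
            X=unproj(p,h,84.)
            (cx,cy),r=cv2.minEnclosingCircle(X[:,:2].astype(np.float32))
            print(n,st[i],np.round([cx,cy,r],1))
    big=cv2.resize(g,None,fx=1.5,fy=1.5)
    bk=(g.max(2)<45).astype(np.uint8)
    k,l,st,ce=cv2.connectedComponentsWithStats(bk)
    for i in range(1,k):
        if 40<st[i,4]<400: print(n,"blk",st[i],np.round(unproj(p,ce[i],105.)))
    im=g[:,:,::-1].copy()
    for c in [(612,190),(630,-248)]: draw(im,p,c,54,84); draw(im,p,c,12,116,col=(0,255,0)); draw(im,p,c,56,0,col=(255,0,0))
    draw(im,p,(587,-6),47,18)
    cv2.imwrite(f"pics/{n}1.png",cv2.resize(im,None,fx=1.5,fy=1.5))
E
```

```text
[[-0.    -0.961  0.278]
 [-0.     0.278  0.961]
 [-1.     0.    -0.   ]]
top [ 455  112   57   88 4070] [ 696.7 -533.5  116.3]
top [ 345  160   50   49 1724] [ 626.3 -246.8   53.6]
top [ 141  164   49   50 1751] [613.6 190.   53.3]
scene [ 329  144   54   45 1639] [613.1 189.4  53.9]
scene [ 112  207   58   53 2153] [ 625.9 -248.1   53.8]
scene [   0  277   32  107 2199] [ 730.8 -489.2   91.8]
scene blk [11 57  7 42 97] [[ 181. -441.  105.]]
scene blk [15 89  7 37 82] [[ 279. -439.  105.]]
scene blk [ 53 192  19  16  43] [[ 519. -377.  105.]]
```

View pics/top1.png

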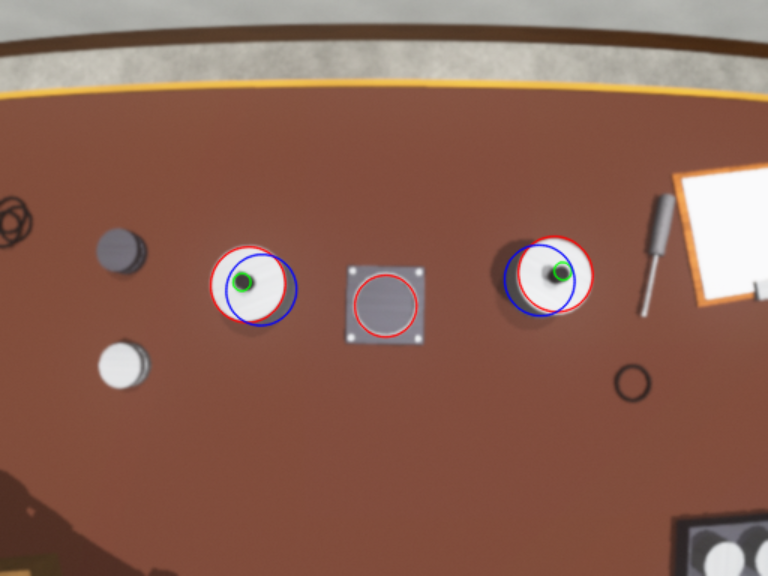

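View pics/scene1.png

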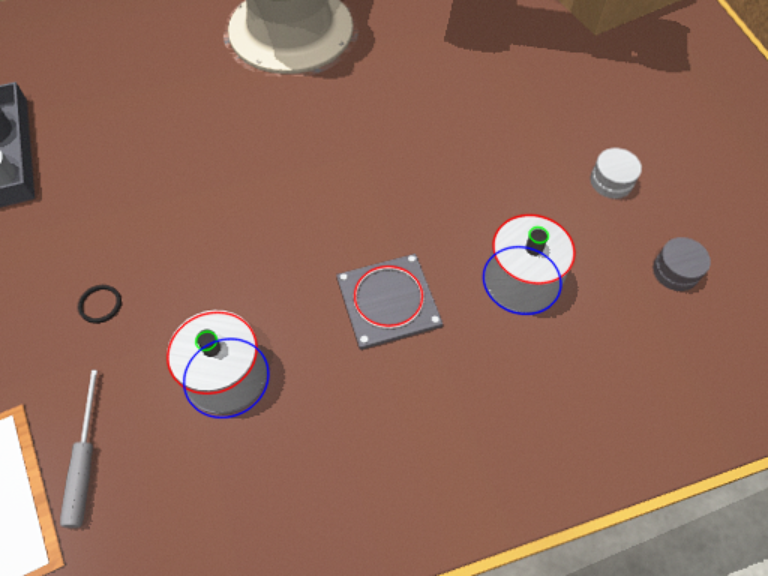

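```bash
python3 - <<'E'
from h import *
s=ctrl.sense();print(s["eef_pos"],go(np.array([613.3,189.7,210])-s["eef_pos"]))
E
```

```text
[145.99903778 504.27369425 231.24317712] [  2.12 -53.63 -17.22]
```

Call:
{"op": "send_rows", "data": {
  "rows": "1 2.12 -53.63 -17.22 0;1 2.12 -53.63 -17.22 0;1 2.12 -53.63 -17.22 0;1 2.12 -53.63 -17.22 0;1 2.12 -53.63 -17.22 0;1 2.12 -53.63 -17.22 0;1 2.12 -53.63 -17.22 0;1 2.12 -53.63 -17.22 0;1 2.12 -53.63 -17.22 0;1 2.12 -53.63 -17.22 0;1 2.12 -53.63 -17.22 0;1 2.12 -53.63 -17.22 0",
  "grip_force": 40
}}

```text
time_s: 1.7
eef_pos: [616.1, 186.2, 208.9]
ee_rot: [0.566, -0.424, 0.566, 0.424]
force: [-0.7, 1.1, -0.2]
grip_width: 0.999
```

Call:
{"op": "send_rows", "data": {
  "rows": "1 0 0 0 0;1 0 0 0 0;1 0 0 0 0"
}}

```text
time_s: 2.0
eef_pos: [612.4, 190.9, 210.5]
ee_rot: [0.565, -0.425, 0.565, 0.425]
force: [0.4, 0.3, -0.5]
grip_width: 1.0
```

```bash
python3 - <<'E'
from h import *
s=ctrl.sense();print(s["time_s"],s["eef_pos"],go(np.array([613.3,189.7,150])-s["eef_pos"]))
p=capture("wrist");im=p["pixels"][:,:,::-1].copy()
c=(613.3,189.7);draw(im,p,c,54,84,s);draw(im,p,c,12,116,s,(0,255,0))
cv2.imwrite("pics/w1.png",im)
E
```

```text
2.0 [612.39196125 190.85754159 210.4907494 ] [ 6.05 -0.12 -0.09]
```

View pics/w1.png

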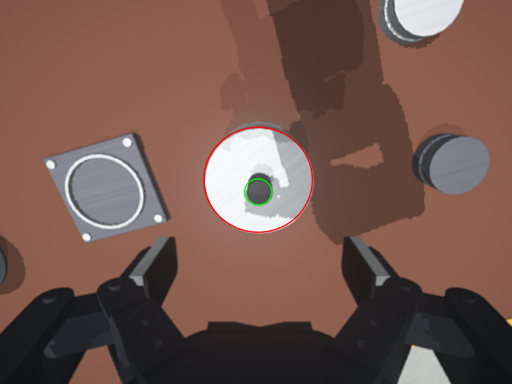

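Call:
{"op": "send_rows", "data": {
  "rows": "1 4 0 0 0;1 8 0 0 0;1 10.5 0 0 0;1 12.1 0 0 0;1 12.1 0 0 0;1 12.1 0 0 0;0.1 12.1 0 0 0;0.1 12.1 0 0 0;0.1 12.1 0 0 0;0.1 12.1 0 0 0;0.1 12.1 0 0 0;0.1 12.1 0 0 0",
  "grip_force": 40
}}

```text
time_s: 3.25
eef_pos: [613.4, 189.8, 89.4]
ee_rot: [0.565, -0.425, 0.565, 0.425]
force: [-0.3, 1.0, 2.1]
grip_width: 0.266
```

Call:
{"op": "send_rows", "data": {
  "rows": "0.1 0 0 0 0;0.1 0 0 0 0;0.1 -1 0 0 0;0.1 -2 0 0 0;0.1 -4 0 0 0;0.1 -6 0 0 0;0.1 -9 0 0 0;0.1 -10 0 0 0;0.1 -10 0 0 0;0.1 -10 0 0 0"
}}

```text
time_s: 4.25
eef_pos: [612.8, 189.6, 187.8]
ee_rot: [0.565, -0.424, 0.566, 0.425]
force: [0.6, 0.3, -3.1]
grip_width: 0.267
```

```bash
python3 - <<'E'
from h import *
s=ctrl.sense();print(s["time_s"],s["eef_pos"],s["grip_width"])
for n in ["scene","wrist"]:
    p=capture(n);im=p["pixels"][:,:,::-1].copy();cv2.imwrite(f"pics/{n}2.png",im)
    print([(np.round(d["location"]),round(d["confidence"],2)) for d in nets.spot_point(p,"spigot_insert")[:4]])
E
```

```text
4.25 [612.78005963 189.64072232 187.77188745] 0.26655192771468866
[(array([612., 198.,   5.]), 0.55)]
[]
```

View pics/scene2.png

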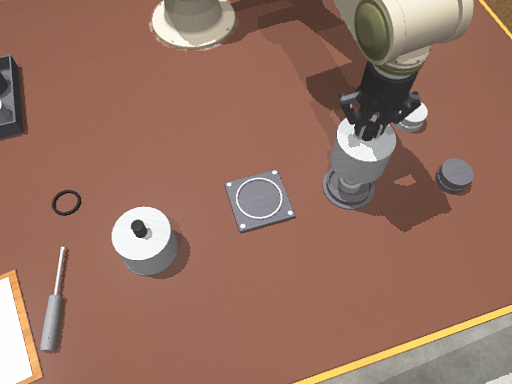

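View pics/wrist2.png

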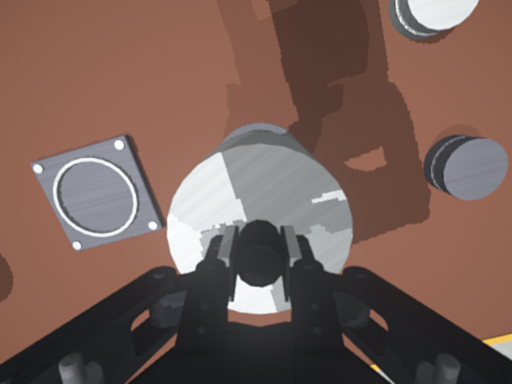

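Call:
{"op": "send_rows", "data": {
  "rows": "0.1 0 3 -1.2 0;0.1 0 7 -2.9 0;0.1 0 11 -4.55 0;0.1 0 15 -6.2 0;0.1 0 16.75 -6.93 0;0.1 0 16.75 -6.93 0;0.1 4 16.75 -6.93 0;0.1 7.5 16.75 -6.93 0;0.1 9.5 16.75 -6.93 0;0.1 9.5 16.75 -6.93 0;0.1 9.8 16.75 -6.93 0;0.1 10.1 16.75 -6.93 0"
}}

```text
time_s: 5.65
eef_pos: [434.2, 169.9, 89.0]
ee_rot: [0.566, -0.425, 0.565, 0.424]
force: [-0.3, 0.9, -2.2]
grip_width: 0.265
```

Call:
{"op": "send_rows", "data": {
  "rows": "0.1 0.1 0 0 0;0.1 0.2 0 0 0;0.1 0.3 0 0 0;0.1 0.3 0 0 0"
}}

```text
time_s: 6.05
eef_pos: [433.4, 169.9, 85.5]
ee_rot: [0.566, -0.425, 0.565, 0.425]
force: [-0.6, 1.2, 0.6]
grip_width: 0.266
```

```bash
python3 - <<'E'
from h import *
s=ctrl.sense();print(s["time_s"],s["eef_pos"],s["force"],s["grip_width"])
p=capture("scene");im=p["pixels"][:,:,::-1].copy();cv2.imwrite(f"pics/s3.png",cv2.resize(im[:240,200:],None,fx=2.4,fy=2.4))
for t in ["spigot_insert","lid_a"]:print([(np.round(d["location"]),round(d["confidence"],2)) for d in nets.spot_point(p,t)[:4]])
E
```

```text
6.05 [433.43405529 169.86993844  85.47629464] [-0.56960304  1.24108042  0.60137751] 0.2656759174320754
[(array([614., 196.,   5.]), 0.81)]
[(array([431., 166.,   2.]), 0.94), (array([ 633., -248.,    1.]), 0.93)]
```

View pics/s3.png

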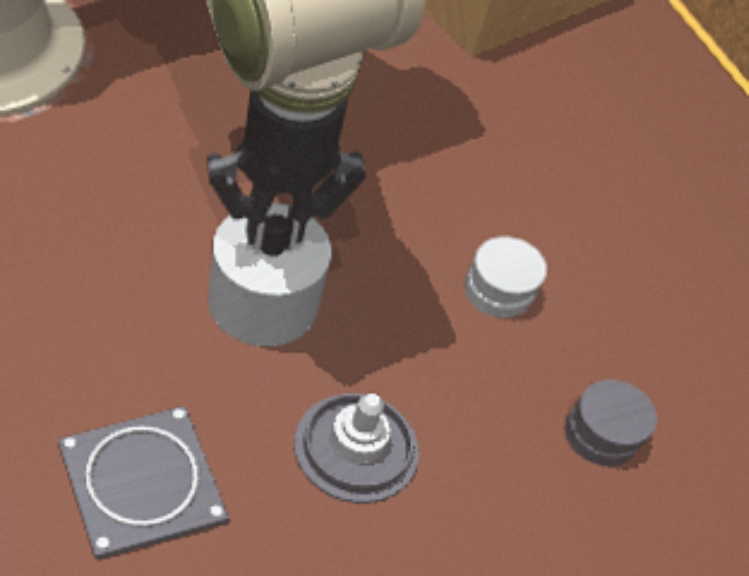

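The spigot insert is under the left tin, so I'll release the lid and rise.

Call:
{"op": "send_rows", "data": {
  "rows": "1 0.05 0 0 0;1 0.05 0 0 0;1 0.05 0 0 0;1 0.05 0 0 0;1 0 0 0 0;1 -2 0 0 0;1 -5 0 0 0;1 -9 0 0 0;1 -12 0 0 0;1 -12 -7 3 0;1 -12 -12 6 0;1 -12 -12 6 0"
}}

```text
time_s: 7.4
eef_pos: [567.3, 194.3, 205.1]
ee_rot: [0.566, -0.425, 0.565, 0.425]
force: [-0.6, 0.7, 0.5]
grip_width: 0.995
```

Call:
{"op": "send_rows", "data": {
  "rows": "1 0 0 0 0;1 0 0 0 0"
}}

```text
time_s: 7.6
eef_pos: [564.9, 194.0, 204.3]
ee_rot: [0.565, -0.425, 0.566, 0.425]
force: [-0.3, -0.1, -0.5]
grip_width: 0.996
```

```bash
python3 - <<'E'
from h import *
s=ctrl.sense();print(s["time_s"],s["eef_pos"],s["force"],s["grip_width"])
for n in ["scene","top","wrist"]:
    s=ctrl.sense();p=capture(n);im=p["pixels"][:,:,::-1].copy()
    for t in ["spigot_insert","lid_a","seat"]:print(n,t,[(np.round(d["location"],1),round(d["confidence"],2)) for d in nets.spot_point(p,t)[:4]])
    c=(614,196)
    if n!="wrist": cv2.imwrite(f"pics/raw_{n}.png",im)
    im=cv2.resize(im,None,fx=1,fy=1);
    draw(im,p,(613.3,189.7),56,4,s,(255,0,0));draw(im,p,c,25,27,s);draw(im,p,c,11,65,s,(0,255,0));draw(im,p,(587,-5),49,18,s)
    cv2.imwrite(f"pics/{n}4.png",cv2.resize(im,None,fx=1.5,fy=1.5))
E
```

```text
7.6 [564.88614912 193.99986568 204.34776982] [-0.32095299 -0.09346473 -0.54022686] 0.9961863019156411
scene spigot_insert [(array([612. , 197.3,   4.7]), 0.95)]
scene lid_a [(array([430.9, 170. ,  -1. ]), 0.95), (array([ 631.5, -247.8,   -1.3]), 0.6), (array([610.5, 195. ,   7.1]), 0.18)]
scene seat [(array([587.8,  -2.9,   7.4]), 0.89)]
top spigot_insert [(array([608.9, 194.6,   7. ]), 0.87)]
top lid_a [(array([4.326e+02, 1.693e+02, 3.000e-01]), 0.66), (array([ 629.9, -244.1,    6.9]), 0.63)]
top seat [(array([587.6,  -6.3,  11.6]), 0.73)]
wrist spigot_insert [(array([611.1, 196.3,   5. ]), 0.85)]
wrist lid_a [(array([430.5, 169.8,   1.7]), 0.88)]
wrist seat [(array([587.9,  -6.6,  12. ]), 0.68)]
```

View pics/scene4.png

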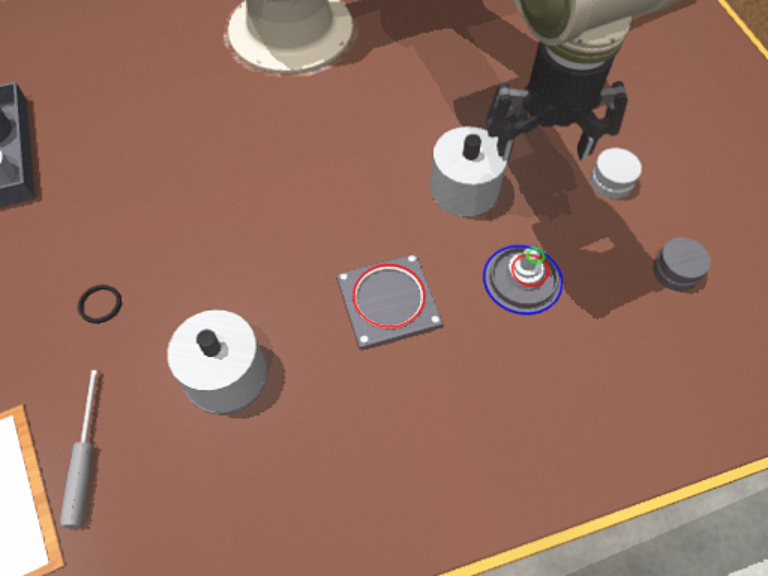

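View pics/wrist4.png

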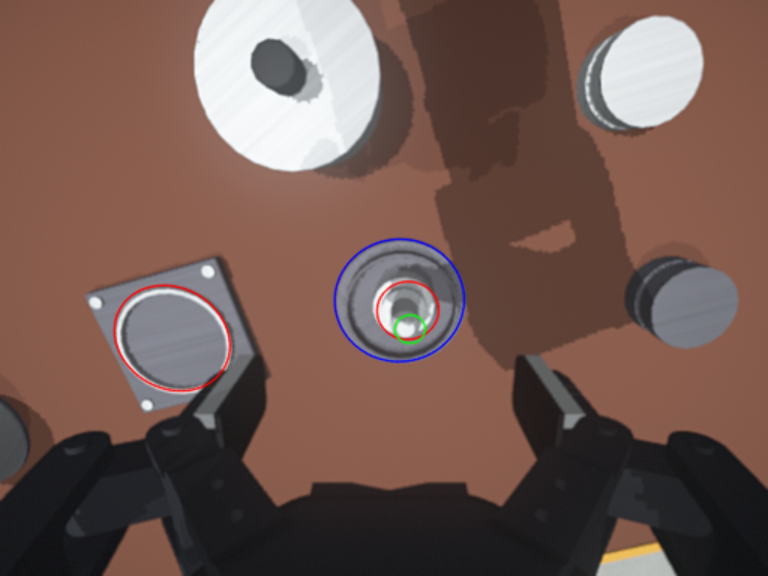

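View pics/top4.png

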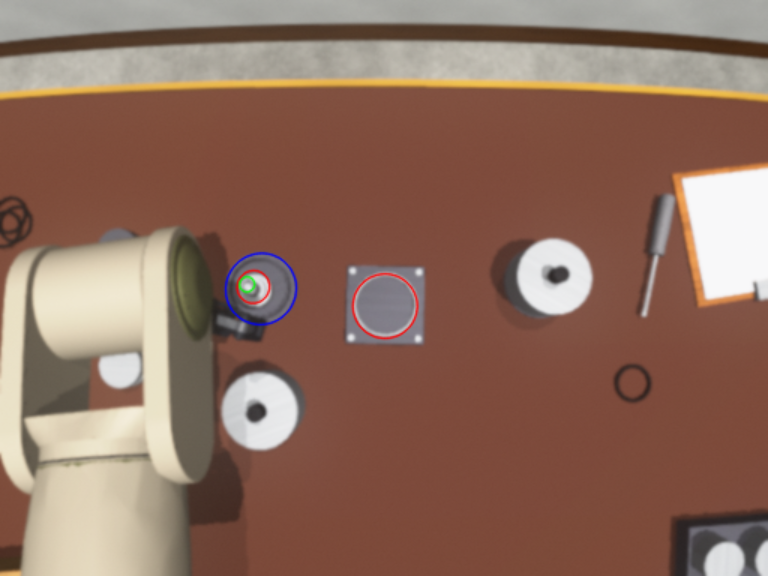

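```bash
python3 - <<'E'
from h import *
s=ctrl.sense();print(s["eef_pos"],go(np.array([611,196,37.])-s["eef_pos"]))
E
```

```text
[564.99395084 194.00823741 205.17437759] [16.82 -4.36  1.47]
```

Call:
{"op": "send_rows", "data": {
  "rows": "1 1 -4.36 1.47 0;1 4 -4.36 1.47 0;1 8 -4.36 1.47 0;1 8 -4.36 1.47 0;1 12 -4.36 1.47 0;1 15 -4.36 1.47 0;1 16.8 -4.36 1.47 0;1 16.8 -4.36 1.47 0;1 16.8 -4.36 1.47 0;0.05 16.8 -4.36 1.47 0;0.05 16.8 -4.36 1.47 0;0.05 16.8 -4.36 1.47 0",
  "grip_force": 60
}}

```text
time_s: 9.4
eef_pos: [611.4, 196.1, 38.1]
ee_rot: [0.566, -0.425, 0.565, 0.425]
force: [0.1, -0.1, 0.7]
grip_width: 0.515
```

Call:
{"op": "send_rows", "data": {
  "rows": "0.05 0 0 0 0;0.05 0 0 0 0;0.05 0 0 0 0;0.05 0 0 0 0;0.05 -0.5 0 0 0;0.05 -1 0 0 0;0.05 -2 0 0 0;0.05 -4 0 0 0;0.05 -6 0 0 0;0.05 -6 0 0 0"
}}

```text
time_s: 10.4
eef_pos: [612.4, 196.3, 100.3]
ee_rot: [0.567, -0.426, 0.563, 0.424]
force: [0.7, 0.3, -3.7]
grip_width: 0.232
```

```bash
python3 - <<'E'
from h import *
s=ctrl.sense();print(s["time_s"],s["eef_pos"],s["force"],s["grip_width"],go([588-611,-6-196,0]))
for n in ["scene","wrist"]:
    p=capture(n);im=p["pixels"][:,:,::-1].copy()
    print([(np.round(d["location"]),round(d["confidence"],2)) for d in nets.spot_point(p,"spigot_insert")[:4]])
    if n=="scene": im=cv2.resize(im[100:260,220:440],None,fx=3,fy=3)
    cv2.imwrite(f"pics/{n}5.png",im)
E
```

```text
10.4 [612.44792644 196.30656046 100.32384806] [ 0.74837753  0.27265651 -3.661249  ] 0.23159945955359545 [ -0.03  -3.41 -20.04]
[(array([614., 200.,  70.]), 0.8)]
[(array([611., 196.,  63.]), 0.87)]
```

View pics/scene5.png

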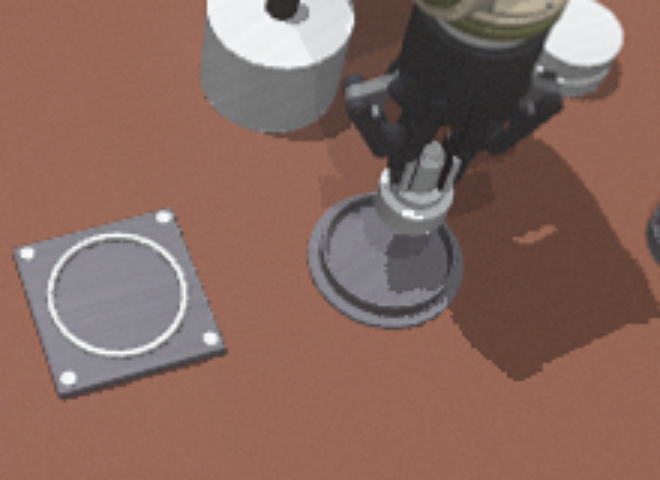

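View pics/wrist5.png

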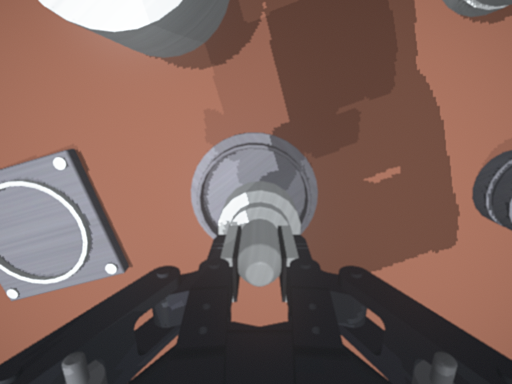

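Call:
{"op": "send_rows", "data": {
  "rows": "0.05 0 -0.4 -2 0;0.05 0 -1 -6 0;0.05 0 -1.7 -10 0;0.05 0 -2.4 -14 0;0.05 0 -3.1 -18 0;0.05 0 -3.4 -20 0;0.05 0 -3.4 -20 0;0.05 0 -3.4 -20 0;0.05 0 -3.4 -20 0;0.05 2 -3.4 -20 0;0.05 3.5 -3.4 -20 0;0.05 4 -3.4 -20 0"
}}

```text
time_s: 11.8
eef_pos: [587.2, -4.3, 55.4]
ee_rot: [0.564, -0.424, 0.566, 0.426]
force: [-0.8, 0.7, -4.7]
grip_width: 0.228
```

Call:
{"op": "send_rows", "data": {
  "rows": "0.05 0 0 0 0;0.05 0 0 0 0;0.05 0.3 0 0 0;0.05 0.6 0 0 0;0.05 0.8 0 0 0;0.05 0.8 0 0 0"
}}

```text
time_s: 12.4
eef_pos: [587.9, -5.5, 48.8]
ee_rot: [0.565, -0.425, 0.565, 0.425]
force: [-0.1, 0.1, -4.9]
grip_width: 0.232
```

```bash
python3 - <<'E'
from h import *
s=ctrl.sense();print(s["time_s"],s["eef_pos"],s["force"],s["grip_width"],s["ee_rot"])
for n in ["scene","wrist"]:
    p=capture(n);im=p["pixels"][:,:,::-1].copy()
    print([(np.round(d["location"]),round(d["confidence"],2)) for d in nets.spot_point(p,"spigot_insert")[:4]])
    if n=="scene": im=cv2.resize(im[100:260,180:400],None,fx=3,fy=3)
    cv2.imwrite(f"pics/{n}6.png",im)
E
```

```text
12.4 [587.91969759  -5.52542056  48.81711494] [-0.11176816  0.14647497 -4.93645287] 0.23243996059891894 [ 0.56516454 -0.4246743   0.56538478  0.42494804]
[(array([589.,  -2.,  17.]), 0.76)]
[(array([587.,  -3.,  17.]), 0.98)]
```

View pics/scene6.png

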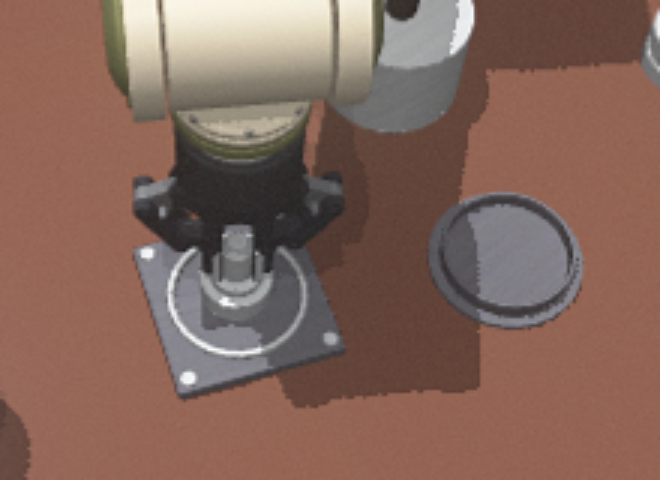

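View pics/wrist6.png

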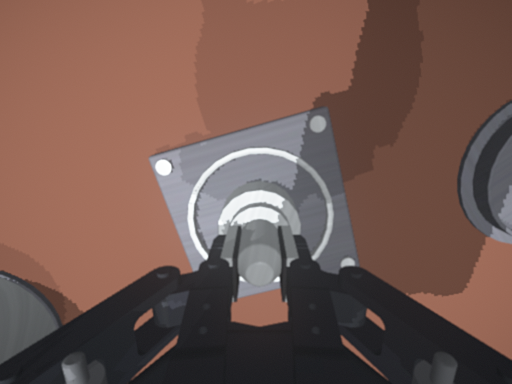

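Centred in the ring and about 4 mm above the seat. I'll lower the last bit slowly until the force shows contact.

Call:
{"op": "send_rows", "data": {
  "rows": "0.05 0.1 0 0 0;0.05 0.2 0 0 0;0.05 0.3 0 0 0;0.05 0.3 0 0 0;0.05 0.3 0 0 0"
}}

```text
time_s: 13.1
eef_pos: [588.0, -5.5, 46.1]
ee_rot: [0.565, -0.425, 0.565, 0.425]
force: [0.3, -0.8, -4.1]
grip_width: 0.234
```

Call:
{"op": "send_rows", "data": {
  "rows": "0.05 0.05 0 0 0;0.05 0.1 0 0 0;0.05 0.15 0 0 0;0.05 0.15 0 0 0;0.05 0.15 0 0 0"
}}

```text
time_s: 13.6
eef_pos: [588.1, -5.6, 44.7]
ee_rot: [0.565, -0.425, 0.565, 0.425]
force: [-0.8, 0.2, -2.5]
grip_width: 0.234
```

Call:
{"op": "send_rows", "data": {
  "rows": "0.05 0.05 0 0 0;0.05 0.1 0 0 0;0.05 0.1 0 0 0"
}}

```text
time_s: 13.9
eef_pos: [588.2, -5.6, 44.6]
ee_rot: [0.565, -0.425, 0.565, 0.425]
force: [-4.8, 0.6, 7.3]
grip_width: 0.241
```

Contact. I'll release gently and rise, then retreat.

Call:
{"op": "send_rows", "data": {
  "rows": "0.35 -0.05 0 0 0;0.5 -0.05 0 0 0;1 -0.05 0 0 0;1 -0.05 0 0 0;1 -0.05 0 0 0;1 -1 0 0 0;1 -3 0 0 0;1 -6 0 0 0;1 -10 0 0 0;1 -14 0 0 0;1 -14 0 0 0"
}}

```text
time_s: 15.0
eef_pos: [590.2, -5.9, 190.1]
ee_rot: [0.568, -0.428, 0.563, 0.422]
force: [0.5, -0.2, 0.1]
grip_width: 1.0
```

Call:
{"op": "send_rows", "data": {
  "rows": "1 0 4 0 0;1 0 8 0 0;1 0 12 0 0;1 0 12 0 0;1 0 12 0 0"
}}

```text
time_s: 15.5
eef_pos: [472.8, 27.9, 184.2]
ee_rot: [0.566, -0.425, 0.565, 0.425]
force: [0.2, 0.3, 0.4]
grip_width: 0.999
```

```bash
python3 - <<'E'
from h import *
for n in ["top","scene","wrist"]:
    s=ctrl.sense();p=capture(n);im=p["pixels"][:,:,::-1].copy()
    for t in ["spigot_insert","lid_a","seat"]:print(n,t,[(np.round(d["location"]),round(d["confidence"],2)) for d in nets.spot_point(p,t)[:4]])
    if n=="scene":cv2.imwrite(f"pics/s7.png",cv2.resize(im,None,fx=1.5,fy=1.5))
    if n=="wrist":cv2.imwrite(f"pics/w7.png",im)
print(s["time_s"],s["eef_pos"],s["force"],s["grip_width"])
E
```

```text
top spigot_insert [(array([587.,  -8.,  11.]), 0.6), (array([583.,  -4.,  12.]), 0.57)]
top lid_a [(array([ 631., -247.,    4.]), 0.69)]
top seat [(array([590.,  -7.,  11.]), 0.94)]
scene spigot_insert [(array([589.,  -3.,  12.]), 0.82)]
scene lid_a [(array([ 632., -251.,    2.]), 0.83), (array([435., 170.,  -5.]), 0.78)]
scene seat [(array([587.,  -8.,   9.]), 0.6)]
wrist spigot_insert [(array([588.,  -4.,  13.]), 0.65)]
wrist lid_a [(array([430., 167.,   1.]), 0.94)]
wrist seat []
15.9 [473.10046006  27.68823848 183.42261722] [0.13249143 0.5403146  0.08020917] 1.0014728086528555
```

View pics/s7.png

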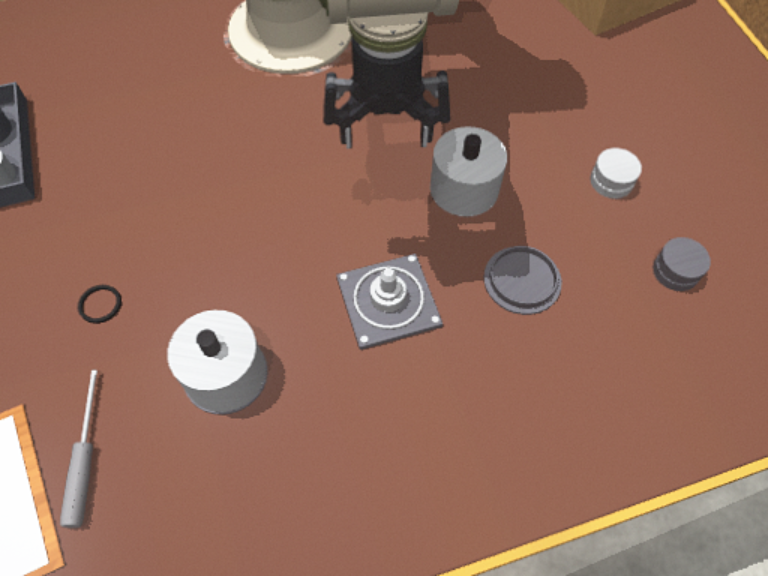

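View pics/w7.png

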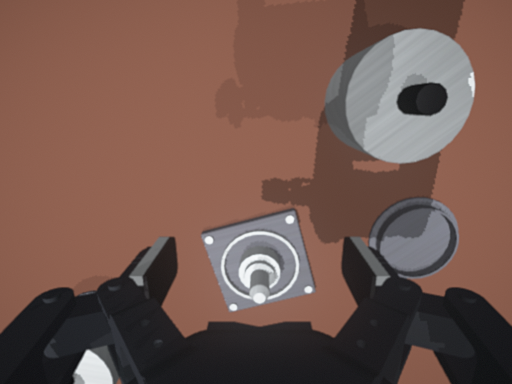

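The insert stands upright in the ring (scene picture, about 388,290), the lid is upright on the bench (about 468,170), and the gripper is clear of both. I'll hand the job in.

```bash
python3 - <<'E'
from rig import workorder,ctrl
s=ctrl.sense();print(s["time_s"],s["force"],abs(s["dq"]).max())
print(workorder.finish_job())
E
```

```text
16.1 [-0.77268763 -0.52162834  0.54515788] 0.0035510117738516427
the job is handed in; nothing more can be done
None
```

The spigot insert now stands upright inside the ring of the mould plate, and the job was handed in at 16.1 s. It was in the left tin, the first one I opened. I set that lid down right way up on the robot's side of the bench at about (433, 170) and left the other tin closed.

**Last checks:**
- **Insert:** The networks put its origin at about (588, -4, 12), within a few mm of the seat at about (588, -6, 12). The scene and wrist pictures show it upright inside the ring.
- **Lid:** The scene and wrist pictures show it upright on the bench.
- **Robot:** The gripper was open, clear of everything and at rest. The highest force in the readings I took was about 9 N, when the insert touched the plate.

**Disagreements:** The top camera gave two low-confidence readings for the insert, 5–6 mm apart and both inside the ring. It also missed the moved lid in the last picture. The wrist camera did not report the seat in the last picture.

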